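# Thread the axle through the pulley stand

### The arm

A 7-joint arm with a two-finger parallel gripper is mounted at the origin on the work surface. World frame = base frame: x ahead of the robot, y to its left, z up, the work surface at z = 0. Lengths are in m, angles in rad, forces in N, time in s.
With the tool pointing down it reaches from about 0.425 to 0.925 m from the base axis. Payload 6.8 kg.
Tool frame: the origin (TCP) lies between the finger pads; the fingertips stand 11 mm ahead of it and the grasp point (between the pads) lies 8 mm behind it; z points along the fingers, y is the line along which they close (so a half turn about z gives the same grasp; the last joint's range is limited). The gripper opens to 85 mm and grips with 20 to 120 N. Pads are 22 mm wide; open, the fingers measure 114 mm over their backs; the gripper's body (76 mm by 85 mm) begins 54 mm behind the grasp point. The pads swing forward as they close: fully open they stand 13 mm farther back than shut.
Start: joints at [-1.372, 0.477, 0.022, 1.555, -0.011, 1.109, -0.083], TCP at [0.204, 0.643, 0.207] pointing down, gripper open.
Joint ranges: [-2.96, 2.96], [-0.34, 2.1], [-1.41, 1.46], [0.24, 2.44], [-1.37, 4.51], [0.17, 1.92], [-2.96, 2.96]. Speed limits (rad/s): [2.39, 2.39, 3.14, 3.14, 3.14, 3.14, 3.14].

### API

Orientations are given as a rotation vector (axis times angle).
In Python, from bench import r gives the robot as it stands.
- The arm moves only by the tool send_rows, never from a script. Its argument "deltas" is a list of rows, each an object of numbers: "dx", "dy", "dz": the shift along the world's x, y, z in mm; "rx", "ry", "rz": the turn, a rotation vector about the world's x, y, z in degrees. A call has 1 to 5 rows; each row is the pose to reach, as a shift and turn from the pose commanded when the call began; what a row does not reach only later rows make up. A row lasts 1/12 s, in which the tool goes at most 41.7 mm and 7.16 degrees, less where a joint would pass 70% of its speed; a pose out of reach is approached as far as the arm can. A call with a gripper value outside its range is refused whole. "jaw" is the finger opening in mm, from 0 to 85.4, set as the call begins (left out, the last holds). The fingers move at their own pace and stop on an object; "newtons" is the grip in N (left out, the last holds). Time passes only in rows, so rows that repeat a pose let the fingers close. It gives the time, the measured TCP pose, the force, the opening and the grip force at its end, in the units of the state.
- r.get_obs(): the state, without advancing time (a new reading comes with each control period).
- r.grab_frame(name): name is "scene" or "top" or "wrist"; returns a dict with "frame" (480x640x3 uint8, blue, green, red), "z_map" (480x640 float32, m along the optical axis (not along the pixel's ray), 0 where there is no reading), "vertical_fov" (degrees; the focal length in pixels is half the picture's height over the tangent of half this angle, whatever the lens; pixels are square), "cx", "cy" (the principal point, pixels), "xyz" and "orientation" of the camera in the world. Camera axes: x right, y down, z forward; pixel columns grow to the right and rows downward; lengths in m; the calibration is good to about 2 mm. A picture is of the moment at which its call begins.
- r.hand_in(): hands the job in; it is judged then, once.
The state is a dict: "clock": time; "joints": joint angles; "qvel": joint speeds; "tau": joint torques, N m; "tcp_pos": TCP position; "orientation": TCP orientation; "contact_force": force on the tool from outside, world axes, zero at the start; "moment": the same for the moment, N m; "grip_width": finger opening in m; "gripper_force": force on a finger pad.
Only numpy, scipy, OpenCV 4.12 (cv2) and the standard library are available. Lean on these libraries where they do the work, as an engineer would, in place of code of your own. Each camera call takes 0.05 s, during which the arm holds its last target. There are 200 camera calls.

### The job

Take the red-knobbed steel axle out of its wooden cradle and thread it, pointed end first, through the first bearing plate, the yellow pulley and the far bearing plate of the blue pulley stand, entering from the side away from the brass weight. Then push it fully home, so that the front of the red knob sits against the bearing plate, and let go. Leave the other things on the bench where they are.

Things in the scene. Friction and masses are not known exactly. Their poses are not given: they have to be found in the camera images.
- stand: Pulley stand, fixed: blue base 100 x 200 x 12 mm high (local y -75 to +125 mm), two upright aluminium bearing plates, a pulley between. Origin on the bench midway between the plates, z up. Axle line along local y, level, 90 mm above the bench. Plates 64 mm wide (x), 12 mm thick (y), tops 118 mm above the bench, outer faces at local y = -38 and +38 mm. The axle enters the -y plate and moves to +y.
- entry (a point): Centre of the -y (entry) plate's hole on its outer face, on the axle line: stand-local (0, -38, 90) mm. Axes as the stand. Both plates have an 18 mm round hole, widened about 3 mm at its -y mouth.
- exit (a point): Centre of the far plate's hole on its outer face, on the axle line: stand-local (0, +38, 90) mm. Axes as the stand.
- pulley: Yellow pulley in the stand: 60 mm across, 14 mm thick, centred between the plates on the axle line, 21 mm hole along stand y. Turns freely, cannot shift. Origin at its centre, 90 mm above the bench.
- axle: Loose axle, about 0.1 kg: round steel shaft 14 mm thick, 160 mm long, red knob (30 mm diameter, 28 mm long) on its tail. Origin on the axis at the knob's front face, where the shaft begins; local +y runs to the nose, the knob fills y = -28 to 0. The last 12 mm of the nose taper to 7 mm diameter. Balances about 50 mm ahead of the knob's front face. Its roll does not matter.
- axle_nose (a point): Centre of the axle's tapered end, axle-local (0, 160, 0) mm.
- cradle: Wooden cradle, fixed, base 80 x 215 x 8 mm, holding the axle at the start with its axis 55 mm above the bench. Origin on the bench below the axle's origin; +y toward the nose. Open-topped notches (60 mm high) hold the shaft at y = 7 to 17 and 134 to 142 mm; it is bare between. Cheeks 48 mm apart, 65 mm high, leave no room for fingers at the knob. The axle lifts straight up.
- jar: Bystander: loose clear plastic specimen jar, open, 64 mm wide, 65 mm high. Origin at the centre of its underside. Leave alone.
- black_lid: Bystander: loose black jar lid, 72 mm wide, 16 mm high. Origin at the centre of its underside. Leave alone.
- white_lid: Bystander: loose white jar lid, 48 mm wide, 14 mm high. Origin at the centre of its underside. Leave alone.
- weight: Bystander: loose brass weight, 38 mm wide, 32 mm high, standing on the +y end of the stand's base, below the axle line. Origin at the centre of its underside. Leave alone.
- beaker: Bystander: loose glass beaker, 70 mm wide, 80 mm high. Origin at the centre of its underside. Leave alone.
- bottle: Bystander: loose blue bottle, 56 mm wide, 85 mm high. Origin at the centre of its underside. Leave alone.
- spare_pulley: Bystander: loose green spare pulley, 60 mm wide ring lying flat, 14 mm high. Origin at the centre of its underside. Leave alone.
Things that resemble listed ones, but are neither listed nor needed, are in the scene too. Of the things like the axle, leave any that is purple or turquoise; of the rest the larger one is meant.

How it is judged:
On the way, in this order (a step that is already met when the one before it is completed fails the run):
1. the axle is lifted out of its cradle (height (world z) of axle above 0.075 m), for 0.1 s.
2. the axle's nose has come out of the far plate (x of axle_nose in the frame of exit between -0.007 and 0.007 m and z of axle_nose in the frame of exit between -0.007 and 0.007 m and y of axle_nose in the frame of exit above 0.004 m and angle between the y axis of axle and the y axis of stand, either way round below 0.15 rad), for 0.1 s.
At the end, for the whole second after the job is handed in: The axle lies through both plates and the pulley, in line with the stand within 0.1 rad, the knob's front face within 5 mm of the entry plate and within 8 mm of the hole centre there, at rest and released (y of axle in the frame of entry between -0.005 and 0.004 m and angle between the y axis of axle and the y axis of stand, either way round below 0.1 rad and distance between axle and entry below 0.008 m and linear speed of axle below 0.02 m/s and contact force between the fingers and axle below 0.1 N); the robot touches nothing.
It fails at once if a bystander is moved by more than 40 mm (distance of any of jar, black_lid, white_lid, weight, beaker, bottle, spare_pulley from where it was at the start of the episode above 0.04 m).
It also fails if it takes over 58 s, if anything falls off the work surface, if the arm or the gripper's body presses on something with over 40 N, if the wrist force passes 120 N, or if a joint passes its speed limit or range.

## Working session

There is one attempt and no reset: what is moved stays moved. The work goes in short steps, Python scripts to look and compute and a tool call to move; the robot and the scene stay as the last step left them, time stands still between calls to the robot, and variables do not carry over. Pictures are saved under pics/ and viewed, at most 10 in all, crops included, and the job is handed in when it is done.

Besides the shell and the picture viewer there is one more tool, called after "Request:" by a JSON object that holds its "fn" and its "kwargs", one argument or row to a line. send_rows: Moves the arm, as the interface text tells. Its arguments: {"type":"object","properties":{"deltas":{"type":"array","items":{"type":"object","properties":{"dx":{"type":"number"},"dy":{"type":"number"},"dz":{"type":"number"},"rx":{"type":"number"},"ry":{"type":"number"},"rz":{"type":"number"}}}},"jaw":{"type":"number"},"newtons":{"type":"number"}},"required":["deltas"]}

```bash
mkdir -p pics
cat > h.py <<'E'
import numpy as np, cv2
from scipy.spatial.transform import Rotation as R
from bench import r
def rot(o):
    o=np.array(o,float)
    return o if o.shape==(3,3) else (R.from_rotvec(o).as_matrix() if o.size==3 else R.from_quat(o).as_matrix())
def grab(n):
    f=r.grab_frame(n); f['f']=240/np.tan(np.radians(f['vertical_fov'])/2); f['R']=rot(f['orientation']); f['t']=np.array(f['xyz']); return f
def cloud(f):
    v,u=np.mgrid[:480,:640]; z=f['z_map']
    p=np.stack([(u-f['cx'])/f['f']*z,(v-f['cy'])/f['f']*z,z],-1)
    return p@f['R'].T+f['t']
def onplane(f,u,v,h):
    d=f['R']@np.array([(u-f['cx'])/f['f'],(v-f['cy'])/f['f'],1]); return f['t']+d*(h-f['t'][2])/d[2]
E
python3 - <<'E'
from h import *
import pickle
for n in('top','scene'):
    f=grab(n); cv2.imwrite(f'pics/{n}0.png',f['frame']); pickle.dump(f,open(n+'0.pkl','wb')); print(n,f['t'],f['orientation'],f['f'],f['cx'],f['cy'])
print(r.get_obs())
E
```

```text
top [2.79662681e-01 8.90161547e-04 1.42292958e+00] [-2.1324473   2.11547216 -0.16135862] 588.6549963002861 327.3681716805053 239.1855703615483
scene [ 1.18055225 -0.19897919  1.00971316] [-2.08675303 -1.53070273  0.50886468] 577.0030707970689 311.978749369934 241.92431170462254
{'clock': 0.1, 'joints': array([-1.37210313,  0.47776928,  0.02235637,  1.55637021, -0.01150607,
        1.10933475, -0.08308597]), 'qvel': array([-0.00076907, -0.00234868, -0.00062119, -0.00208455,  0.00034126,
       -0.0001861 , -0.00082586]), 'tau': array([ 4.56052978e-03, -5.97767580e+01,  1.61370154e+00, -2.81952757e+01,
        1.28684312e-02,  5.12141050e-03, -1.04837952e-06]), 'tcp_pos': array([0.20369275, 0.64290189, 0.20598106]), 'orientation': array([-4.79971200e-01, -3.10457055e+00,  2.74530716e-03]), 'contact_force': array([0.76020364, 0.72171873, 0.64294768]), 'moment': array([-0.02830591, -0.0038456 , -0.0816487 ]), 'gripper_force': 0.0, 'grip_width': 0.0852224795369078}
```

View pics/top0.png

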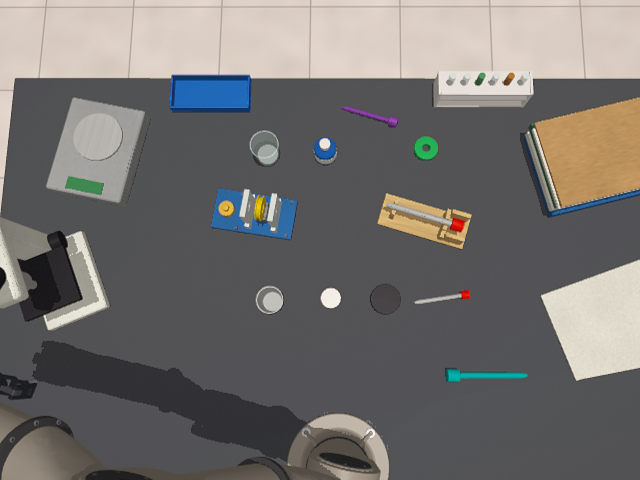

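View pics/scene0.png

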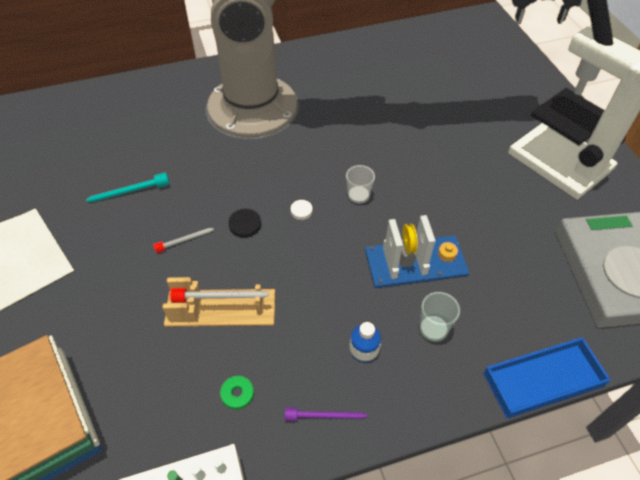

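Candidates for the axle in the top view are the cradle one with the red knob (458,225), a small red-knobbed one (466,295), a purple one (370,115) and a turquoise one (490,376). I choose the larger red one in the cradle. The stand is at (255,213), with the weight at its left (+y) end at (226,208), so the axle enters from the right.

Run:
```python
from h import *
import pickle
f=pickle.load(open('top0.pkl','rb')); P=cloud(f); hsv=cv2.cvtColor(f['frame'],cv2.COLOR_BGR2HSV)
def win(u0,u1,v0,v1):
    m=np.zeros((480,640),bool); m[v0:v1,u0:u1]=1; return m
H,S,V=hsv[...,0],hsv[...,1],hsv[...,2]
Z=P[...,2]
bl=win(200,310,180,245)&(H>95)&(H<125)&(S>120)&(Z<.03)
c=cv2.minAreaRect(np.argwhere(bl)[:,::-1].astype(np.float32)); b=cv2.boxPoints(c)
print('base',[onplane(f,*p,.012).round(4) for p in b])
ye=win(200,310,180,245)&(H>20)&(H<35)&(S>150); 
for nm,m in (('pulley',ye&(Z>.07)),('weight',win(200,240,190,225)&(H>12)&(H<35)&(S>120)&(Z<.07)),('knob',win(440,480,210,240)&((H<6)|(H>174))&(S>150)),
  ('plates',win(230,290,180,240)&(Z>.112)&(Z<.125)&(S<60))):
    q=P[m]; print(nm,m.sum(),np.median(q,0).round(4),q.min(0).round(4),q.max(0).round(4))
m=win(230,290,180,240)&(Z>.11)&(S<60)
n,l,st,ce=cv2.connectedComponentsWithStats(m.astype(np.uint8))
for i in range(1,n):
    if st[i,4]>20: print('plate',st[i],onplane(f,*ce[i],.118).round(4))
m=win(385,460,195,235)&(S<50)&(Z>.05)&(Z<.07)
q=P[m]; print('shaft',len(q),q.mean(0)); v=cv2.fitLine(np.argwhere(m)[:,::-1].astype(np.float32),cv2.DIST_HUBER,0,.01,.01).ravel()
a=onplane(f,v[2]-30*v[0],v[3]-30*v[1],.06);b2=onplane(f,v[2]+30*v[0],v[3]+30*v[1],.06);print(a,b2,np.degrees(np.arctan2(*(a-b2)[1::-1])))
cv2.imwrite('pics/crop.png',cv2.resize(f['frame'][190:250,370:480],None,fx=6,fy=6,interpolation=2))
w=grab('wrist');print(w['t'],w['R'],w['f'])
print(rot(r.get_obs()['orientation']))
```

```text
base [array([0.5511, 0.3154, 0.012 ]), array([0.6512, 0.3041, 0.012 ]), array([0.6199, 0.1038, 0.012 ]), array([0.5207, 0.1172, 0.012 ])]
pulley 207 [0.5781 0.1831 0.1097] [0.2797 0.0009 0.0711] [0.6102 0.1952 1.4229]
weight 189 [0.5913 0.2733 0.0324] [0.5745 0.2566 0.024 ] [0.6115 0.2921 0.0514]
knob 143 [ 0.5488 -0.2751  0.0675] [ 0.5346 -0.2917  0.0524] [ 0.5665 -0.2599  0.0767]
plates 317 [0.5807 0.2067 0.118 ] [0.5446 0.144  0.1121] [0.6174 0.2261 0.1244]
plate [240 190  10  28 166] [0.5858 0.2162 0.118 ]
plate [267 194  10  28 161] [0.5761 0.1533 0.118 ]
shaft 366 [ 0.57633386 -0.18843635  0.06086846]
[ 0.59699239 -0.12069693  0.06      ] [ 0.55642878 -0.25539197  0.06      ] 73.24024800645563
[0.12984686 0.66681948 0.37257389] [[ 0.30131284  0.90943771  0.28658963]
 [ 0.95352482 -0.28706576 -0.09156241]
 [-0.00100024  0.30085926 -0.95366803]] 357.9573596999589
[[-9.53295257e-01  3.02039791e-01 -3.42904433e-04]
 [ 3.02039979e-01  9.53294367e-01 -1.30403930e-03]
 [-6.69828921e-05 -1.34670532e-03 -9.99999091e-01]]
```

View pics/crop.png

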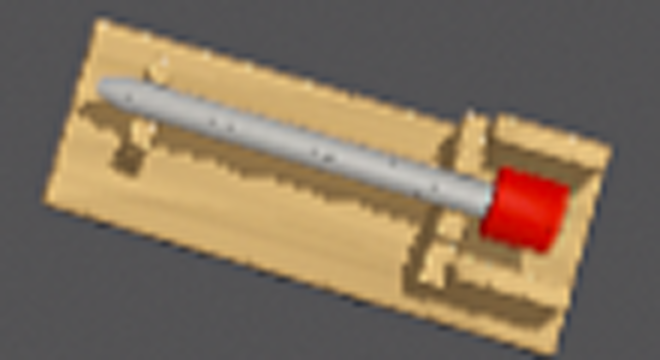

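The crop confirms the choice: a grey shaft with a large red knob at the right, in the wooden cradle, with its nose toward the stand. Next I move so the wrist camera is above the stand.

Request:
{"fn": "send_rows", "kwargs": {
  "deltas": [
    {"dx": 23,"dy": -33,"dz": 5,"rz": -5},
    {"dx": 46,"dy": -66,"dz": 10,"rz": -10},
    {"dx": 69,"dy": -99,"dz": 15,"rz": -15},
    {"dx": 92,"dy": -132,"dz": 20,"rz": -20},
    {"dx": 115,"dy": -165,"dz": 20,"rz": -25}
  ]
}}

```text
$.deltas[0]: bad value
```

Request:
{"fn": "send_rows", "kwargs": {
  "deltas": [
    {"dx": 23,"dy": -33,"rz": -5},
    {"dx": 46,"dy": -66,"rz": -10},
    {"dx": 69,"dy": -99,"rz": -15},
    {"dx": 92,"dy": -132,"rz": -20},
    {"dx": 115,"dy": -165,"rz": -25}
  ]
}}

```text
$.deltas[0]: bad value
```

Request:
{"fn": "send_rows", "kwargs": {
  "deltas": [
    {"dx": 23,"dy": -33,"rz": -6},
    {"dx": 46,"dy": -66,"rz": -12},
    {"dx": 69,"dy": -99,"rz": -18},
    {"dx": 92,"dy": -132,"rz": -24},
    {"dx": 115,"dy": -165,"rz": -30}
  ]
}}

```text
$.deltas[0]: bad value
```

Request:
{"fn": "send_rows", "kwargs": {
  "deltas": [
    {"dx": 20,"dy": -32,"rz": -1},
    {"dx": 20,"dy": -32,"rz": -1},
    {"dx": 20,"dy": -32,"rz": -1},
    {"dx": 20,"dy": -32,"rz": -1}
  ]
}}

```text
$.deltas[0]: bad value
```

Run:
```python
from h import *
import pickle
f=grab('wrist');cv2.imwrite('pics/w1.png',f['frame']); pickle.dump(f,open('w1.pkl','wb')); o=r.get_obs(); print(o['clock'],o['tcp_pos'],rot(o['orientation'])[:,0],o['joints'].round(3),f['t'])
```

```text
0.2 [0.20371606 0.64312988 0.20630784] [-9.53304621e-01  3.02010429e-01 -3.73367426e-05] [-1.372  0.477  0.022  1.556 -0.012  1.109 -0.083] [0.129862   0.6668683  0.37270383]
```

View pics/w1.png

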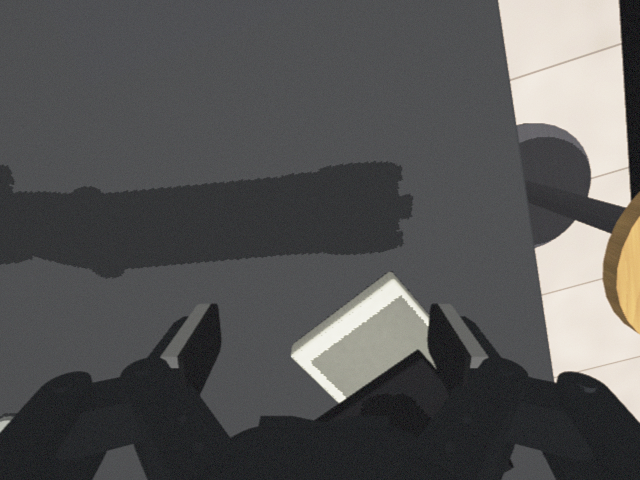

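The picture shows open ground and the microscope base under the jaws at (390,350); no move was made, because rows need all six fields. I'll move off in −y first to stay clear of the microscope.

Request:
{"fn": "send_rows", "kwargs": {
  "deltas": [
    {"dx": 10,"dy": -38,"dz": 5,"rx": 0,"ry": 0,"rz": -5},
    {"dx": 20,"dy": -76,"dz": 10,"rx": 0,"ry": 0,"rz": -10},
    {"dx": 30,"dy": -114,"dz": 15,"rx": 0,"ry": 0,"rz": -15},
    {"dx": 40,"dy": -152,"dz": 20,"rx": 0,"ry": 0,"rz": -20},
    {"dx": 60,"dy": -185,"dz": 20,"rx": 0,"ry": 0,"rz": -25}
  ]
}}

```text
clock: 0.62
tcp_pos: [0.2627, 0.4567, 0.2276]
orientation: [-1.144, -2.925, -0.001]
contact_force: [0.9, 0.3, -0.2]
grip_width: 0.0854
gripper_force: 0.0
```

Request:
{"fn": "send_rows", "kwargs": {
  "deltas": [
    {"dx": 28,"dy": -30,"dz": 0,"rx": 0,"ry": 0,"rz": -6},
    {"dx": 56,"dy": -60,"dz": 0,"rx": 0,"ry": 0,"rz": -12},
    {"dx": 84,"dy": -90,"dz": 0,"rx": 0,"ry": 0,"rz": -18},
    {"dx": 112,"dy": -120,"dz": 0,"rx": 0,"ry": 0,"rz": -24},
    {"dx": 140,"dy": -150,"dz": 0,"rx": 0,"ry": 0,"rz": -30}
  ]
}}

```text
clock: 1.03
tcp_pos: [0.4048, 0.3068, 0.2271]
orientation: [-1.866, -2.527, -0.001]
contact_force: [0.7, 0.6, -0.9]
grip_width: 0.0853
gripper_force: 0.0
```

Request:
{"fn": "send_rows", "kwargs": {
  "deltas": [
    {"dx": 28,"dy": -30,"dz": 0,"rx": 0,"ry": 0,"rz": -6},
    {"dx": 56,"dy": -60,"dz": 0,"rx": 0,"ry": 0,"rz": -12},
    {"dx": 84,"dy": -90,"dz": 0,"rx": 0,"ry": 0,"rz": -18},
    {"dx": 112,"dy": -120,"dz": 0,"rx": 0,"ry": 0,"rz": -24},
    {"dx": 140,"dy": -150,"dz": 0,"rx": 0,"ry": 0,"rz": -26}
  ]
}}

```text
clock: 1.45
tcp_pos: [0.5448, 0.1569, 0.2271]
orientation: [-2.386, -2.043, -0.001]
contact_force: [0.5, 0.7, -0.4]
grip_width: 0.0853
gripper_force: 0.0
```

Request:
{"fn": "send_rows", "kwargs": {
  "deltas": [
    {"dx": 26,"dy": -30,"dz": 0,"rx": 0,"ry": 0,"rz": 0},
    {"dx": 26,"dy": -42,"dz": 0,"rx": 0,"ry": 0,"rz": 0},
    {"dx": 26,"dy": -42,"dz": 0,"rx": 0,"ry": 0,"rz": 0},
    {"dx": 26,"dy": -42,"dz": 0,"rx": 0,"ry": 0,"rz": 0}
  ]
}}

```text
clock: 1.78
tcp_pos: [0.5694, 0.1162, 0.2266]
orientation: [-2.382, -2.047, 0.001]
contact_force: [0.7, 1.0, 0.3]
grip_width: 0.0849
gripper_force: 0.0
```

Run:
```python
from h import *
import pickle
f=grab('wrist');cv2.imwrite('pics/w2.png',f['frame']); pickle.dump(f,open('w2.pkl','wb')); o=r.get_obs(); print(o['clock'],o['tcp_pos'],rot(o['orientation'])[:,0],o['joints'].round(3),f['t'])
```

```text
1.8333 [0.56904915 0.11776777 0.22661914] [1.48125480e-01 9.88968354e-01 6.60469675e-04] [-0.728  0.33   0.531  1.791 -0.189  1.071 -0.278] [0.58084544 0.19279087 0.39317664]
```

View pics/w2.png

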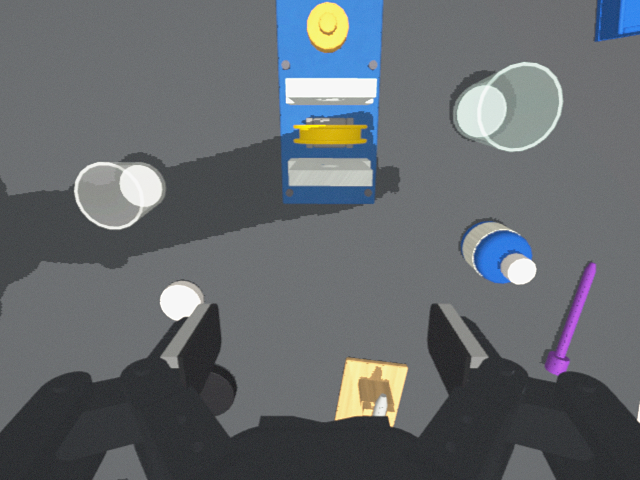

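This view shows the stand upright: weight (328,25), far plate (331,91), pulley (330,132), entry plate (330,172), and the cradle nose at (380,405). I'll measure the plate tops with sub-pixel accuracy.

```bash
cat >> h.py <<'E'
def stand(f,u0=270,u1=395,v0=60,v1=200):
    P=cloud(f);m=np.zeros((480,640),bool);m[v0:v1,u0:u1]=1
    S=cv2.cvtColor(f['frame'],cv2.COLOR_BGR2HSV)[...,1]
    m&=(abs(P[...,2]-.118)<.004)&(S<60)
    n,l,st,ce=cv2.connectedComponentsWithStats(m.astype(np.uint8)); out=[]
    for i in range(1,n):
        if st[i,4]<200: continue
        q=np.argwhere(l==i)[:,::-1].astype(np.float32); w=np.array([onplane(f,*p,.118) for p in q])
        (c,s,a)=cv2.minAreaRect((w[:,:2]*1000).astype(np.float32)); out.append(c); print(st[i],'z',np.median(P[l==i][:,2]).round(4),'c',np.round(c,1),np.round(s,1),round(a,2),'mean',(w.mean(0)*1000).round(1))
    return out
E
python3 - <<'E'
from h import *
import pickle
f=pickle.load(open('w2.pkl','rb')); o=stand(f)
d=np.subtract(o[0],o[1]); print(d,np.hypot(*d),np.degrees(np.arctan2(d[1],d[0])),np.add(o[0],o[1])/2)
hsv=cv2.cvtColor(f['frame'],cv2.COLOR_BGR2HSV)
m=(hsv[...,0]>95)&(hsv[...,0]<125)&(hsv[...,1]>120); m[:, :250]=0;m[:,400:]=0;m[210:]=0
def edge(sel):
    pts=[]
    for v in range(5,200,2):
        u=np.where(m[v])[0]
        if len(u)>20 : pts.append(onplane(f,u[sel]+(.5 if sel else -.5),v,.012)[:2])
    vx,vy,x,y=cv2.fitLine(np.array(pts,np.float32)*1000,cv2.DIST_HUBER,0,.01,.01).ravel(); a=np.degrees(np.arctan2(vy,vx)); print('edge',a,x,y); return vx,vy,x,y
edge(0);edge(-1)
E
```

```text
[ 286   79   90   18 1607] z 0.1176 c [588.8 217.7] [11.2 63.5] 81.36 mean [588.7 217.8 118. ]
[ 288  169   84   17 1339] z 0.1175 c [579.1 155.1] [12.2 63.7] 81.39 mean [579.2 154.8 118. ]
[ 9.69354248 62.5761261 ] 63.32247881544631 81.1944146824412 [583.95700073 186.42076874]
edge 81.45114 540.20734 228.22116
edge 81.31781 638.39984 215.39555
```

Request:
{"fn": "send_rows", "kwargs": {
  "deltas": [
    {"dx": -2,"dy": -40,"dz": 0,"rx": 0,"ry": 0,"rz": -2},
    {"dx": -4,"dy": -80,"dz": 0,"rx": 0,"ry": 0,"rz": -4},
    {"dx": -6,"dy": -120,"dz": 0,"rx": 0,"ry": 0,"rz": -6},
    {"dx": -8,"dy": -160,"dz": 0,"rx": 0,"ry": 0,"rz": -8},
    {"dx": -10,"dy": -200,"dz": 0,"rx": 0,"ry": 0,"rz": -8}
  ]
}}

```text
clock: 2.25
tcp_pos: [0.5595, -0.0822, 0.227]
orientation: [-2.515, -1.881, -0.002]
contact_force: [2.0, -0.6, -0.1]
grip_width: 0.085
gripper_force: 0.0
```

Request:
{"fn": "send_rows", "kwargs": {
  "deltas": [
    {"dx": -2,"dy": -40,"dz": 0,"rx": 0,"ry": 0,"rz": 0},
    {"dx": -4,"dy": -80,"dz": 0,"rx": 0,"ry": 0,"rz": 0},
    {"dx": -6,"dy": -120,"dz": 0,"rx": 0,"ry": 0,"rz": 0},
    {"dx": -8,"dy": -150,"dz": 0,"rx": 0,"ry": 0,"rz": 0},
    {"dx": -8,"dy": -165,"dz": 0,"rx": 0,"ry": 0,"rz": 0}
  ]
}}

```text
clock: 2.67
tcp_pos: [0.551, -0.251, 0.2272]
orientation: [2.52, 1.875, -0.0]
contact_force: [-0.5, -0.6, -0.0]
grip_width: 0.0854
gripper_force: 0.0
```

Request:
{"fn": "send_rows", "kwargs": {
  "deltas": [
    {"dx": 0,"dy": 0,"dz": 0,"rx": 0,"ry": 0,"rz": 0},
    {"dx": 0,"dy": 0,"dz": 0,"rx": 0,"ry": 0,"rz": 0}
  ]
}}

```text
clock: 2.83
tcp_pos: [0.5522, -0.2468, 0.2267]
orientation: [-2.517, -1.879, -0.001]
contact_force: [-0.6, 0.3, 0.1]
grip_width: 0.0854
gripper_force: 0.0
```

```bash
cat >> h.py <<'E'
def shaft(f,zc,u0,u1,v0,v1,dz=.012):
    """axis line of grey shaft by row-edge midpoints, cast to its height zc"""
    P=cloud(f); hsv=cv2.cvtColor(f['frame'],cv2.COLOR_BGR2HSV)
    m=np.zeros((480,640),bool); m[v0:v1,u0:u1]=1
    m&=(abs(P[...,2]-zc-.004)<dz)&(hsv[...,1]<50)
    pts=[]
    for v in range(v0,v1):
        u=np.where(m[v])[0]
        if len(u)>6: pts.append(onplane(f,(u[0]+u[-1])/2,v,zc)[:2]*1000)
    pts=np.array(pts,np.float32); vx,vy,x,y=cv2.fitLine(pts,cv2.DIST_HUBER,0,.01,.01).ravel()
    if vy<0: vx,vy=-vx,-vy
    res=(pts-[x,y])@[-vy,vx]
    print('n',len(pts),'ang',np.degrees(np.arctan2(vy,vx)),'pt',x,y,'rms',res.std(),'end',((pts-[x,y])@[vx,vy]).min(),((pts-[x,y])@[vx,vy]).max())
    return x,y,vx,vy,m
E
python3 - <<'E'
from h import *
import pickle
f=grab('wrist');cv2.imwrite('pics/w3.png',f['frame']); pickle.dump(f,open('w3.pkl','wb')); o=r.get_obs(); print(o['clock'],o['tcp_pos'],rot(o['orientation'])[:,0],o['joints'].round(3),f['t'])
E
```

```text
2.8833 [ 0.55256327 -0.24575234  0.22657504] [0.2824631  0.95927686 0.00158441] [-0.18   0.397  0.661  1.741 -0.272  1.097  0.283] [ 0.57385809 -0.17274796  0.39334213]
```

View pics/w3.png

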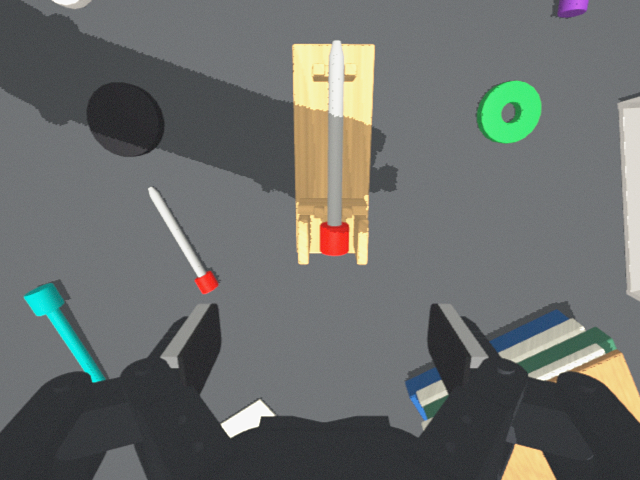

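The axle lies in its cradle: nose at (336,43), knob at (334,238).

Run:
```python
from h import *
import pickle
f=pickle.load(open('w3.pkl','rb'))
x,y,vx,vy,m=shaft(f,.055,322,350,55,222)
hsv=cv2.cvtColor(f['frame'],cv2.COLOR_BGR2HSV)
k=((hsv[...,0]<6)|(hsv[...,0]>174))&(hsv[...,1]>150); k[:,:300]=0;k[:,370:]=0;k[:210]=0
P=cloud(f); q=P[k]*1000; q=q[(q[:,2]>60)]; print('knob',len(q),q.mean(0))
s=(q[:,:2]-[x,y])@[vx,vy]; lat=(q[:,:2]-[x,y])@[-vy,vx]; print('along',s.min(),s.max(),'lat',lat.min(),lat.max())
h=np.percentile(s,98); print('front',h,np.array([x,y])+h*np.array([vx,vy]))
print('grip40',np.array([x,y])+(h+40)*np.array([vx,vy]))
o=r.get_obs();print(o['tcp_pos'])
print('shaft z',np.median(P[m][:,2]), np.percentile(P[m][:,2],95))
```

```text
n 167 ang 73.32647 pt 583.6506 -173.7995 rms 0.20646377 end -90.179634 56.02752
knob 784 [ 553.04158221 -274.40239761   68.62629602]
along -121.30216132553917 -1.8023151914799669 lat -13.596738053924255 13.576347284195776
front -92.99600423177645 [ 556.9683504  -262.88550363]
grip40 [ 568.44506859 -224.56729637]
[ 0.55256327 -0.24575234  0.22657504]
shaft z 0.0603288627249596 0.06203954747870967
```

Request:
{"fn": "send_rows", "kwargs": {
  "deltas": [
    {"dx": 15,"dy": 21,"dz": -30,"rx": 0,"ry": 0,"rz": -0.3},
    {"dx": 15,"dy": 21,"dz": -65,"rx": 0,"ry": 0,"rz": -0.3},
    {"dx": 15,"dy": 21,"dz": -100,"rx": 0,"ry": 0,"rz": -0.3},
    {"dx": 15,"dy": 21,"dz": -130,"rx": 0,"ry": 0,"rz": -0.3},
    {"dx": 15,"dy": 21,"dz": -130,"rx": 0,"ry": 0,"rz": -0.3}
  ],
  "jaw": 60
}}

```text
clock: 3.3
tcp_pos: [0.5637, -0.2218, 0.091]
orientation: [-2.511, -1.872, 0.008]
contact_force: [-0.2, 0.4, -0.7]
grip_width: 0.0601
gripper_force: 0.0
```

Request:
{"fn": "send_rows", "kwargs": {
  "deltas": [
    {"dx": 0,"dy": 0,"dz": -25,"rx": 0,"ry": 0,"rz": 0},
    {"dx": 0,"dy": 0,"dz": -40,"rx": 0,"ry": 0,"rz": 0},
    {"dx": 0,"dy": 0,"dz": -50,"rx": 0,"ry": 0,"rz": 0},
    {"dx": 0,"dy": 0,"dz": -50,"rx": 0,"ry": 0,"rz": 0},
    {"dx": 0,"dy": 0,"dz": -50,"rx": 0,"ry": 0,"rz": 0}
  ],
  "jaw": 40
}}

```text
clock: 3.72
tcp_pos: [0.5676, -0.2267, 0.0479]
orientation: [2.522, 1.873, 0.001]
contact_force: [0.0, -1.1, -0.4]
grip_width: 0.0401
gripper_force: 0.0
```

Run:
```python
from h import *
import pickle
f=grab('wrist');cv2.imwrite('pics/w4.png',f['frame']); o=r.get_obs(); print(o['clock'],o['tcp_pos'],rot(o['orientation']),f['t'])
pickle.dump(f,open('w4.pkl','wb'))
```

```text
3.7667 [ 0.56797417 -0.22715621  0.04836225] [[ 2.89502699e-01  9.57175437e-01  1.83599095e-03]
 [ 9.57177115e-01 -2.89502940e-01 -1.38971043e-04]
 [ 3.98505107e-04  1.79760101e-03 -9.99998305e-01]] [ 0.58953289 -0.15253729  0.21452572]
```

View pics/w4.png

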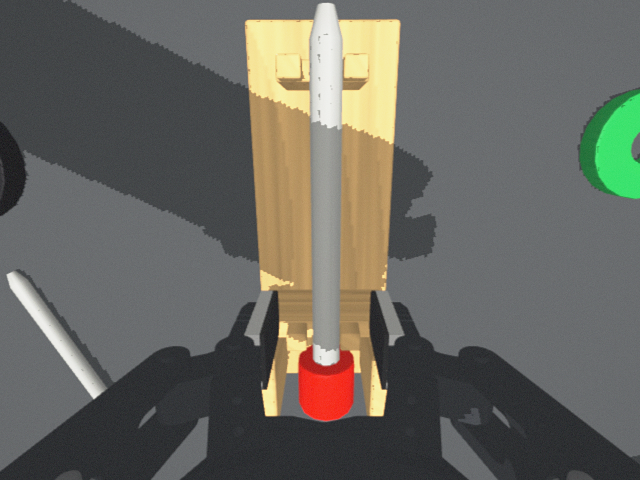

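The shaft (u≈326) is centred between the pads (270 and 383). I'll close the jaws.

Request:
{"fn": "send_rows", "kwargs": {
  "deltas": [
    {"dx": 0,"dy": 0,"dz": 0,"rx": 0,"ry": 0,"rz": 0},
    {"dx": 0,"dy": 0,"dz": 0,"rx": 0,"ry": 0,"rz": 0},
    {"dx": 0,"dy": 0,"dz": 0,"rx": 0,"ry": 0,"rz": 0},
    {"dx": 0,"dy": 0,"dz": 0,"rx": 0,"ry": 0,"rz": 0},
    {"dx": 0,"dy": 0,"dz": 0,"rx": 0,"ry": 0,"rz": 0}
  ],
  "jaw": 0,
  "newtons": 60
}}

```text
clock: 4.18
tcp_pos: [0.567, -0.2276, 0.0472]
orientation: [2.523, 1.871, 0.0]
contact_force: [0.3, -0.8, 0.1]
grip_width: 0.0
gripper_force: 0.0
```

Request:
{"fn": "send_rows", "kwargs": {
  "deltas": [
    {"dx": 0,"dy": 0,"dz": 0,"rx": 0,"ry": 0,"rz": 0},
    {"dx": 0,"dy": 0,"dz": 0,"rx": 0,"ry": 0,"rz": 0},
    {"dx": 0,"dy": 0,"dz": 5,"rx": 0,"ry": 0,"rz": 0}
  ]
}}

```text
clock: 4.43
tcp_pos: [0.5661, -0.2272, 0.0512]
orientation: [-2.522, -1.871, 0.002]
contact_force: [0.0, 0.0, 0.0]
grip_width: -0.0002
gripper_force: 0.0
```

The jaws shut without catching the shaft, so I'll look.

Run:
```python
from h import *
f=grab('wrist');g=f['frame'];P=cloud(f)
print([(u,P[340,u].round(4).tolist()) for u in (300,315,326,340,350)], r.get_obs()['tcp_pos'],r.get_obs()['grip_width'])
for v in (150,200,250,280,300): print(v,P[v,326].round(4))
s=grab('scene')['frame'][230:350,120:320]
cv2.imwrite('pics/w5.png',np.hstack([g[150:450,180:480],cv2.resize(s,(500,300),interpolation=2)]))
```

```text
[(300, [0.5627, -0.2119, 0.1209]), (315, [0.5669, -0.2139, 0.1199]), (326, [0.5689, -0.2195, 0.1126]), (340, [0.5743, -0.2171, 0.1183]), (350, [0.5776, -0.2163, 0.121])] [ 0.56698618 -0.22767127  0.05266062] 0.0002670275625444715
150 [ 0.5861 -0.1627  0.061 ]
200 [ 0.5799 -0.1834  0.0612]
250 [ 0.5731 -0.2059  0.0613]
280 [ 0.5687 -0.2207  0.0605]
300 [ 0.5699 -0.2162  0.0901]
```

View pics/w5.png

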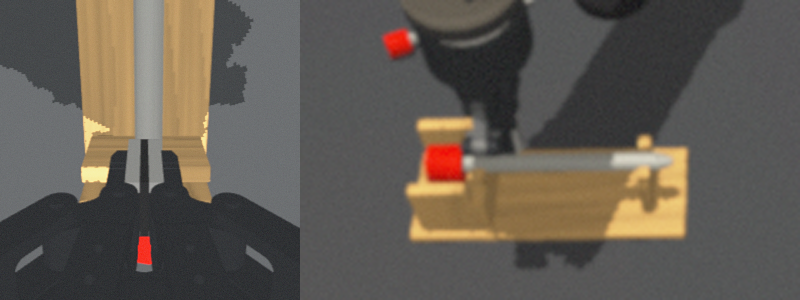

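Run:
```python
from h import *
import pickle
f=pickle.load(open('w4.pkl','rb'));P=cloud(f)
for u,v in ((255,310),(255,330),(268,300),(268,340),(268,380),(378,300),(378,340),(378,380),(326,200),(326,300),(326,385)): print(u,v,(P[v,u]*1000).round(1),f['frame'][v,u])
f=grab('wrist');P=cloud(f);Q=P[280:420,280:380].reshape(-1,3)*1000;print('now')
for u in (310,318,326,334,342): print(u,[(v,(P[v,u]*1000).round(0).tolist()) for v in (285,292,300,320)])
```

```text
255 310 [ 545.4 -208.6   93.6] [132 136 137]
255 330 [ 547.8 -209.5  107.3] [133 138 137]
268 300 [ 548.9 -209.7   85.4] [135 137 136]
268 340 [ 548.9 -217.4  102.2] [39 41 41]
268 380 [ 544.6 -231.2  105.8] [58 77 95]
378 300 [ 591.  -222.    86.1] [87 88 86]
378 340 [ 586.9 -230.   100.5] [47 45 47]
378 380 [ 580.4 -276.4   65.1] [160 239 251]
326 200 [ 581.5 -182.1   62. ] [155 159 159]
326 300 [ 567.6 -228.6   60.8] [151 155 156]
326 385 [ 555.7 -268.4   69.4] [ 22  45 247]
now
310 [(285, [552.0, -244.0, 9.0]), (292, [565.0, -215.0, 84.0]), (300, [565.0, -216.0, 90.0]), (320, [565.0, -215.0, 107.0])]
318 [(285, [565.0, -224.0, 60.0]), (292, [568.0, -216.0, 84.0]), (300, [568.0, -216.0, 91.0]), (320, [568.0, -217.0, 106.0])]
326 [(285, [569.0, -224.0, 62.0]), (292, [571.0, -217.0, 83.0]), (300, [571.0, -217.0, 90.0]), (320, [571.0, -218.0, 105.0])]
334 [(285, [573.0, -226.0, 60.0]), (292, [574.0, -218.0, 84.0]), (300, [574.0, -218.0, 92.0]), (320, [574.0, -218.0, 107.0])]
342 [(285, [572.0, -250.0, 10.0]), (292, [572.0, -250.0, 20.0]), (300, [576.0, -223.0, 82.0]), (320, [576.0, -219.0, 105.0])]
```

The wrist depth shows the fingertips at z≈0.081, about 20 mm above the shaft, so the true tips are about 40 mm higher than the reported TCP implies. I'll open, go down in steps and check the tips with the camera.

Request:
{"fn": "send_rows", "kwargs": {
  "deltas": [
    {"dx": 0,"dy": 0,"dz": 0,"rx": 0,"ry": 0,"rz": 0},
    {"dx": 0,"dy": 0,"dz": 0,"rx": 0,"ry": 0,"rz": 0},
    {"dx": 0,"dy": 0,"dz": 0,"rx": 0,"ry": 0,"rz": 0},
    {"dx": 0,"dy": 0,"dz": 0,"rx": 0,"ry": 0,"rz": 0},
    {"dx": 0,"dy": 0,"dz": 0,"rx": 0,"ry": 0,"rz": 0}
  ],
  "jaw": 45
}}

```text
clock: 5.0
tcp_pos: [0.5668, -0.2275, 0.0518]
orientation: [-2.523, -1.871, 0.0]
contact_force: [-0.1, -0.1, 0.8]
grip_width: 0.0449
gripper_force: 0.0
```

Request:
{"fn": "send_rows", "kwargs": {
  "deltas": [
    {"dx": 0,"dy": 0,"dz": -10,"rx": 0,"ry": 0,"rz": 0},
    {"dx": 0,"dy": 0,"dz": -20,"rx": 0,"ry": 0,"rz": 0},
    {"dx": 0,"dy": 0,"dz": -25,"rx": 0,"ry": 0,"rz": 0},
    {"dx": 0,"dy": 0,"dz": -25,"rx": 0,"ry": 0,"rz": 0}
  ]
}}

```text
clock: 5.33
tcp_pos: [0.5654, -0.2269, 0.0248]
orientation: [-2.521, -1.87, 0.003]
contact_force: [-0.3, -0.3, 0.3]
grip_width: 0.0448
gripper_force: 0.0
```

```bash
cat >> h.py <<'E'
def tips(f):
    P=cloud(f)*1000
    for nm,(u0,u1) in dict(L=(225,326),R=(327,430)).items():
        Q=P[270:420,u0:u1].reshape(-1,3); o=r.get_obs(); T=o['tcp_pos']*1000; X=rot(o['orientation'])
        L=(Q-T)@X; s=(abs(L[:,0])<16)&(L[:,2]<45)&(L[:,2]>-45)&(abs(L[:,1])>10)&(abs(L[:,1])<60)&(Q[:,2]>25)&(L[:,0]>5)
        L=L[s]; 
        if len(L)>20: print(nm,len(L),'tool-frame z max(pct99)',np.percentile(L[:,2],99).round(1),'x99',np.percentile(L[:,0],99).round(1),'y',np.percentile(L[:,1],[1,50,99]).round(1))
E
python3 - <<'E'
from h import *
f=grab('wrist'); o=r.get_obs(); print(o['tcp_pos'],o['contact_force'],o['grip_width']); tips(f); cv2.imwrite('pics/w6.png',f['frame'])
E
```

```text
[ 0.56592498 -0.22721752  0.02561846] [-0.82168773 -0.22947528  0.09223856] 0.045210022365081586
L 613 tool-frame z max(pct99) -27.2 x99 12.1 y [-37.  -27.8 -23.4]
R 626 tool-frame z max(pct99) -27.3 x99 12.1 y [21.2 25.5 34.8]
```

View pics/w6.png

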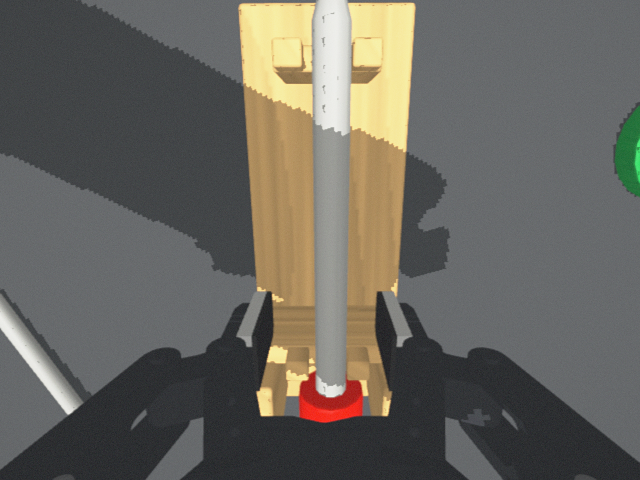

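The tips are confirmed about 27 mm behind the reported TCP, and the shaft (u≈331) is about 3 mm right of the pad centre (324). I'll shift 3 mm in x, go down 17 mm and close.

Request:
{"fn": "send_rows", "kwargs": {
  "deltas": [
    {"dx": 3,"dy": -1,"dz": -8,"rx": 0,"ry": 0,"rz": 0},
    {"dx": 3,"dy": -1,"dz": -17,"rx": 0,"ry": 0,"rz": 0},
    {"dx": 3,"dy": -1,"dz": -17,"rx": 0,"ry": 0,"rz": 0},
    {"dx": 3,"dy": -1,"dz": -17,"rx": 0,"ry": 0,"rz": 0}
  ]
}}

```text
clock: 5.72
tcp_pos: [0.5693, -0.2283, 0.0091]
orientation: [-2.522, -1.871, 0.001]
contact_force: [0.2, 0.0, 1.1]
grip_width: 0.0448
gripper_force: 0.0
```

Request:
{"fn": "send_rows", "kwargs": {
  "deltas": [
    {"dx": 0,"dy": 0,"dz": 0,"rx": 0,"ry": 0,"rz": 0},
    {"dx": 0,"dy": 0,"dz": 0,"rx": 0,"ry": 0,"rz": 0},
    {"dx": 0,"dy": 0,"dz": 0,"rx": 0,"ry": 0,"rz": 0},
    {"dx": 0,"dy": 0,"dz": 0,"rx": 0,"ry": 0,"rz": 0},
    {"dx": 0,"dy": 0,"dz": 0,"rx": 0,"ry": 0,"rz": 0}
  ],
  "jaw": 0,
  "newtons": 60
}}

```text
clock: 6.13
tcp_pos: [0.5684, -0.2281, 0.0102]
orientation: [-2.522, -1.87, 0.002]
contact_force: [-4.9, 1.3, 4.6]
grip_width: 0.0122
gripper_force: 58.5
```

Request:
{"fn": "send_rows", "kwargs": {
  "deltas": [
    {"dx": 0,"dy": 0,"dz": 0,"rx": 0,"ry": 0,"rz": 0},
    {"dx": 0,"dy": 0,"dz": 0,"rx": 0,"ry": 0,"rz": 0}
  ]
}}

```text
clock: 6.3
tcp_pos: [0.5684, -0.2281, 0.0101]
orientation: [-2.522, -1.87, 0.002]
contact_force: [-4.7, 1.4, 5.8]
grip_width: 0.0123
gripper_force: 58.5
```

Gripped. Lift.

Request:
{"fn": "send_rows", "kwargs": {
  "deltas": [
    {"dx": 0,"dy": 0,"dz": 8,"rx": 0,"ry": 0,"rz": 0},
    {"dx": 0,"dy": 0,"dz": 20,"rx": 0,"ry": 0,"rz": 0},
    {"dx": 0,"dy": 0,"dz": 40,"rx": 0,"ry": 0,"rz": 0},
    {"dx": 0,"dy": 0,"dz": 60,"rx": 0,"ry": 0,"rz": 0},
    {"dx": 0,"dy": 0,"dz": 70,"rx": 0,"ry": 0,"rz": 0}
  ]
}}

```text
clock: 6.72
tcp_pos: [0.5718, -0.2295, 0.0834]
orientation: [2.52, 1.869, 0.005]
contact_force: [0.7, -0.4, -1.4]
grip_width: 0.0123
gripper_force: 58.6
```

Request:
{"fn": "send_rows", "kwargs": {
  "deltas": [
    {"dx": 0,"dy": 0,"dz": 0,"rx": 0,"ry": 0,"rz": 0},
    {"dx": 0,"dy": 0,"dz": 0,"rx": 0,"ry": 0,"rz": 0}
  ]
}}

```text
clock: 6.88
tcp_pos: [0.5706, -0.2285, 0.0806]
orientation: [2.522, 1.871, 0.002]
contact_force: [-0.9, 0.8, -1.7]
grip_width: 0.012
gripper_force: 58.6
```

```bash
cat >> h.py <<'E'
def axle(f):
    """gripped axle in wrist view: line fit of cloud points, tool frame & world"""
    P=cloud(f)*1000; o=r.get_obs(); T=o['tcp_pos']*1000; X=rot(o['orientation']); L=(P-T)@X
    hsv=cv2.cvtColor(f['frame'],cv2.COLOR_BGR2HSV)
    m=(hsv[...,1]<60)&(L[...,0]>20)&(L[...,0]<105)&(abs(L[...,1])<16)&(L[...,2]<-30)&(L[...,2]>-75)
    m[:, :270]=0; m[:,390:]=0
    rows=[]
    for v in range(0,290):
        u=np.where(m[v])[0]
        if len(u)>10:
            q=P[v,int(round((u[0]+u[-1])/2))-1:int(round((u[0]+u[-1])/2))+2].mean(0); q[2]-=7; rows.append(q)
    rows=np.array(rows); c=rows.mean(0); d=np.linalg.svd(rows-c)[2][0]; d*=np.sign(d[1])
    print('n',len(rows),'c',c.round(1),'heading',np.degrees(np.arctan2(d[1],d[0])).round(2),'pitch',np.degrees(np.arcsin(d[2])).round(2),'rms',np.std((rows-c)-np.outer((rows-c)@d,d),0).round(2),'tool',((c-T)@X).round(1))
    return c,d
E
python3 - <<'E'
from h import *
import pickle
f=grab('wrist'); pickle.dump(f,open('w7.pkl','wb')); cv2.imwrite('pics/w7.png',f['frame']);o=r.get_obs(); print(o['clock'],o['tcp_pos'],o['grip_width'],rot(o['orientation'])[:,0])
c,d=axle(f); T=o['tcp_pos']*1000; q=c+d*((T-c)@d); print('axis at TCP',q, 'TCP',T)
E
```

```text
6.9333 [ 0.56979543 -0.2281075   0.07964573] 0.012320889033287735 [2.90019906e-01 9.57020565e-01 3.02500202e-04]
n 266 c [ 589.1 -164.3  125.8] heading 73.28 pitch -0.82 rms [0.16 0.1  6.57] tool [ 66.7  -0.  -46.1]
axis at TCP [ 570.11519324 -227.496311    126.70351894] TCP [ 569.79543185 -228.10749595   79.64572911]
```

View pics/w7.png

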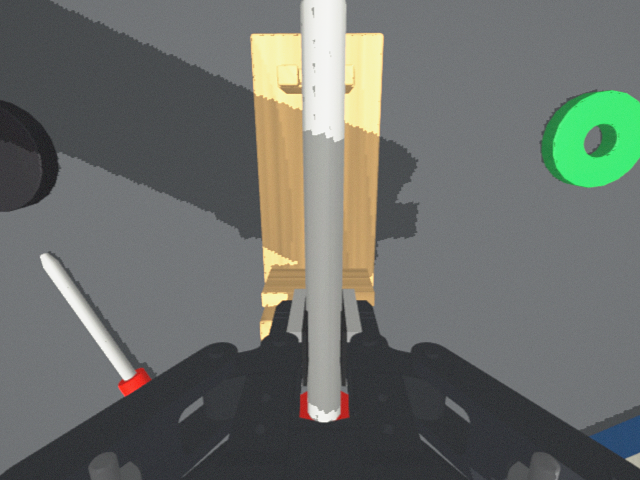

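The axle is held straight (heading 73.3°). I'll carry it to the pre-insertion pose.

Request:
{"fn": "send_rows", "kwargs": {
  "deltas": [
    {"dx": 0,"dy": 20,"dz": 0,"rx": 0,"ry": 0,"rz": 1},
    {"dx": -3,"dy": 50,"dz": 0,"rx": 0,"ry": 0,"rz": 2},
    {"dx": -6,"dy": 80,"dz": 0,"rx": 0,"ry": 0,"rz": 4},
    {"dx": -8,"dy": 110,"dz": 0,"rx": 0,"ry": 0,"rz": 6},
    {"dx": -10,"dy": 140,"dz": 0,"rx": 0,"ry": 0,"rz": 8.1}
  ]
}}

```text
clock: 7.35
tcp_pos: [0.5586, -0.0871, 0.0786]
orientation: [-2.382, -2.046, 0.003]
contact_force: [0.5, 0.1, -0.1]
grip_width: 0.0124
gripper_force: 58.6
```

Request:
{"fn": "send_rows", "kwargs": {
  "deltas": [
    {"dx": -2,"dy": 30,"dz": -10,"rx": 0,"ry": 0,"rz": 0},
    {"dx": -4,"dy": 60,"dz": -20,"rx": 0,"ry": 0,"rz": 0},
    {"dx": -4,"dy": 80,"dz": -30,"rx": 0,"ry": 0,"rz": 0},
    {"dx": -4,"dy": 91,"dz": -35,"rx": 0,"ry": 0,"rz": 0},
    {"dx": -4,"dy": 91,"dz": -35,"rx": 0,"ry": 0,"rz": 0}
  ]
}}

```text
clock: 7.77
tcp_pos: [0.5544, 0.0056, 0.0429]
orientation: [-2.378, -2.048, 0.004]
contact_force: [-0.4, 0.1, -1.8]
grip_width: 0.0124
gripper_force: 58.6
```

Request:
{"fn": "send_rows", "kwargs": {
  "deltas": [
    {"dx": 0,"dy": 0,"dz": 0,"rx": 0,"ry": 0,"rz": 0},
    {"dx": 0,"dy": 0,"dz": 0,"rx": 0,"ry": 0,"rz": 0},
    {"dx": 0,"dy": 0,"dz": 0,"rx": 0,"ry": 0,"rz": 0}
  ]
}}

```text
clock: 8.02
tcp_pos: [0.5563, 0.0001, 0.0454]
orientation: [2.387, 2.04, 0.0]
contact_force: [0.8, -0.8, -0.6]
grip_width: 0.012
gripper_force: 58.6
```

```bash
cat >> h.py <<'E'
def axle2(f,C=np.array([584.0,186.4,90.]),a=81.35):
    """held axle in stand axes (x lateral, y along, z), relative to stand centre; row midpoints, Theil-Sen"""
    from scipy.stats import theilslopes
    P=cloud(f)*1000; o=r.get_obs(); T=o['tcp_pos']*1000; X=rot(o['orientation']); L=(P-T)@X
    S=cv2.cvtColor(f['frame'],cv2.COLOR_BGR2HSV)[...,1]
    m=(S<60)&(L[...,0]>18)&(L[...,0]<107)&(abs(L[...,1])<12)&(L[...,2]<-40)&(L[...,2]>-65)
    c,s=np.cos(np.radians(a)),np.sin(np.radians(a)); B=np.array([[s,-c,0],[c,s,0],[0,0,1]])
    w=[]
    for v in range(0,300):
        u=np.where(m[v])[0]
        if len(u)<15: continue
        k=(u[0]+u[-1])//2; q=np.median(P[v,k-2:k+3],0)
        ray=f['R']@np.array([((u[0]+u[-1])/2-f['cx'])/f['f'],(v-f['cy'])/f['f'],1]); t=f['t']*1000; h=q[2]-7
        g=t+ray*(h-t[2])/ray[2]; g[2]=h; w.append(np.r_[B@(g-C),(B@(q-C))[1]])
    w=np.array(w); sx=theilslopes(w[:,0],w[:,1]); sz=theilslopes(w[:,2],w[:,3])
    yT=(B@(T-C))[1]; yn=yT+122
    print('n',len(w),'yTCP',yT.round(1),'yaw',np.degrees(sx[0]).round(2),'pitch',np.degrees(sz[0]).round(2),'at nose x,z',np.round([sx[1]+sx[0]*yn,sz[1]+sz[0]*yn],2),'at TCP',np.round([sx[1]+sx[0]*yT,sz[1]+sz[0]*yT],2),'TCP st',(B@(T-C)).round(1))
E
python3 - <<'E'
from h import *
import pickle
f=grab('wrist'); pickle.dump(f,open('w8.pkl','wb')); cv2.imwrite('pics/w8.png',f['frame']);o=r.get_obs(); print(o['clock'],o['tcp_pos'],o['grip_width'],rot(o['orientation'])[:,0],rot(o['orientation'])[:,2])
axle2(f); 
t=grab('top'); pickle.dump(t,open('top8.pkl','wb'))
# top view: shaft line vs stand centre line
P=cloud(t);S=cv2.cvtColor(t['frame'],cv2.COLOR_BGR2HSV)[...,1];m=(abs(P[...,2]-.118)<.005)&(S<60);m[:,:230]=0;m[:,290:]=0;m[:180]=0;m[240:]=0
n,l,st,ce=cv2.connectedComponentsWithStats(m.astype(np.uint8));pl=[onplane(t,*ce[i],.118)[:2]*1000 for i in range(1,n) if st[i,4]>60];print('plates',pl)
m=(abs(P[...,2]-.094)<.008)&(S<60);m[:,:282]=0;m[:,345:]=0;m[:180]=0;m[250:]=0
q=np.argwhere(m)[:,::-1].astype(np.float32);v=cv2.fitLine(q,cv2.DIST_HUBER,0,.01,.01).ravel();e=[onplane(t,v[2]+k*v[0],v[3]+k*v[1],.09)[:2]*1000 for k in(-20,0,20)];print(len(q),e)
E
```

```text
8.0667 [5.56229170e-01 4.39202464e-04 4.54660251e-02] 0.012145389576550146 [ 1.55493320e-01  9.87836838e-01 -4.56138818e-04] [ 1.03723996e-03 -6.25024645e-04 -9.99999267e-01]
n 283 yTCP -188.0 yaw 0.31 pitch -0.09 at nose x,z [ 0.31 -0.77] at TCP [-0.35 -0.57] TCP st [   0.5 -188.   -44.5]
plates [array([585.47518408, 216.45055429]), array([575.94232375, 153.36882184])]
57 [array([575.46766806, 154.10090331]), array([570.80447829, 107.77156948]), array([566.15275021,  61.55610893])]
```

View pics/w8.png

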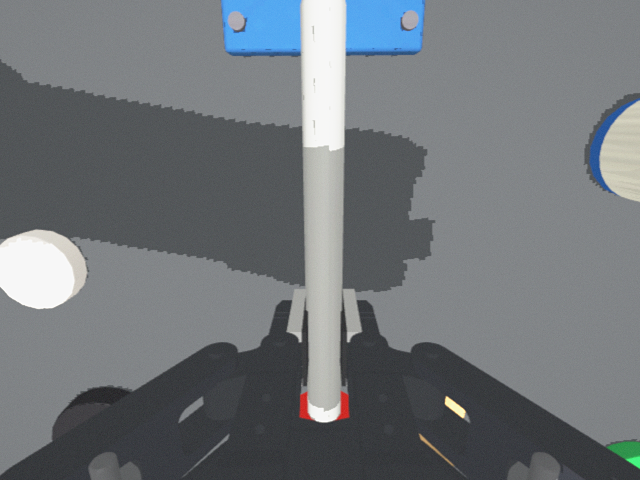

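The pre-insertion pose is good: the nose is within about 1 mm of the axle line (base edge at (322,50) ahead, shaft central). I'll trim slightly and feed in.

Request:
{"fn": "send_rows", "kwargs": {
  "deltas": [
    {"dx": 1.2,"dy": 6,"dz": 0.5,"rx": 0,"ry": 0,"rz": 0.3},
    {"dx": 2.1,"dy": 12,"dz": 0.5,"rx": 0,"ry": 0,"rz": 0.3},
    {"dx": 3.0,"dy": 18,"dz": 0.5,"rx": 0,"ry": 0,"rz": 0.3},
    {"dx": 3.9,"dy": 24,"dz": 0.5,"rx": 0,"ry": 0,"rz": 0.3},
    {"dx": 4.8,"dy": 30,"dz": 0.5,"rx": 0,"ry": 0,"rz": 0.3}
  ]
}}

```text
clock: 8.53
tcp_pos: [0.5608, 0.0337, 0.0454]
orientation: [-2.379, -2.052, -0.0]
contact_force: [-0.4, 0.0, -0.6]
grip_width: 0.0119
gripper_force: 58.6
```

Request:
{"fn": "send_rows", "kwargs": {
  "deltas": [
    {"dx": 0.7,"dy": 5,"dz": 0,"rx": 0,"ry": 0,"rz": 0},
    {"dx": 1.5,"dy": 10,"dz": 0,"rx": 0,"ry": 0,"rz": 0},
    {"dx": 1.5,"dy": 10,"dz": 0,"rx": 0,"ry": 0,"rz": 0},
    {"dx": 1.5,"dy": 10,"dz": 0,"rx": 0,"ry": 0,"rz": 0}
  ]
}}

```text
clock: 8.87
tcp_pos: [0.5621, 0.0429, 0.0453]
orientation: [2.379, 2.052, -0.0]
contact_force: [0.5, 0.2, -1.0]
grip_width: 0.0123
gripper_force: 58.6
```

Run:
```python
from h import *
o=r.get_obs(); print(o['tcp_pos'],o['contact_force'],o['moment']); axle2(grab('wrist'))
```

```text
[0.56211171 0.04286299 0.04533663] [ 0.53612404  0.24742379 -0.9688069 ] [-0.07921959  0.04561424 -0.06374282]
n 281 yTCP -145.7 yaw -0.21 pitch 0.05 at nose x,z [-1.31 -0.72] at TCP [-0.85 -0.83] TCP st [   0.  -145.7  -44.6]
```

The nose is inside the entry plate with no contact force. Continue.

Request:
{"fn": "send_rows", "kwargs": {
  "deltas": [
    {"dx": 1.5,"dy": 6,"dz": 0.4,"rx": 0,"ry": 0,"rz": 0},
    {"dx": 2.4,"dy": 12,"dz": 0.4,"rx": 0,"ry": 0,"rz": 0},
    {"dx": 3.3,"dy": 18,"dz": 0.4,"rx": 0,"ry": 0,"rz": 0},
    {"dx": 4.2,"dy": 24,"dz": 0.4,"rx": 0,"ry": 0,"rz": 0},
    {"dx": 5.2,"dy": 30,"dz": 0.4,"rx": 0,"ry": 0,"rz": 0}
  ]
}}

```text
clock: 9.33
tcp_pos: [0.5674, 0.0735, 0.0458]
orientation: [-2.379, -2.052, -0.0]
contact_force: [0.3, -0.4, -0.9]
grip_width: 0.0121
gripper_force: 58.6
```

Request:
{"fn": "send_rows", "kwargs": {
  "deltas": [
    {"dx": 0.8,"dy": 5,"dz": 0,"rx": 0,"ry": 0,"rz": 0},
    {"dx": 1.5,"dy": 10,"dz": 0,"rx": 0,"ry": 0,"rz": 0},
    {"dx": 1.5,"dy": 10,"dz": 0,"rx": 0,"ry": 0,"rz": 0},
    {"dx": 1.5,"dy": 10,"dz": 0,"rx": 0,"ry": 0,"rz": 0}
  ]
}}

```text
clock: 9.67
tcp_pos: [0.5688, 0.0828, 0.0458]
orientation: [2.379, 2.052, -0.0]
contact_force: [0.4, 0.2, -0.5]
grip_width: 0.0122
gripper_force: 58.6
```

Run:
```python
from h import *
o=r.get_obs(); print(o['tcp_pos'],o['contact_force'],o['moment']); f=grab('wrist'); axle2(f); cv2.imwrite('pics/w9.png',f['frame'])
```

```text
[0.56884862 0.08284321 0.04576824] [ 0.38359549  0.17366528 -0.52708215] [-0.01797147 -0.03764566 -0.0336546 ]
n 201 yTCP -105.2 yaw -0.22 pitch -0.09 at nose x,z [-0.66 -0.4 ] at TCP [-0.19 -0.21] TCP st [   0.6 -105.2  -44.2]
```

Request:
{"fn": "send_rows", "kwargs": {
  "deltas": [
    {"dx": 1.0,"dy": 5,"dz": 0.2,"rx": 0,"ry": 0,"rz": 0},
    {"dx": 1.8,"dy": 10,"dz": 0.2,"rx": 0,"ry": 0,"rz": 0},
    {"dx": 2.5,"dy": 15,"dz": 0.2,"rx": 0,"ry": 0,"rz": 0},
    {"dx": 3.3,"dy": 20,"dz": 0.2,"rx": 0,"ry": 0,"rz": 0},
    {"dx": 4.1,"dy": 25,"dz": 0.2,"rx": 0,"ry": 0,"rz": 0}
  ]
}}

```text
clock: 10.13
tcp_pos: [0.573, 0.1083, 0.046]
orientation: [-2.379, -2.052, -0.0]
contact_force: [-0.7, -0.1, -1.1]
grip_width: 0.0122
gripper_force: 58.6
```

Request:
{"fn": "send_rows", "kwargs": {
  "deltas": [
    {"dx": 0.8,"dy": 5,"dz": 0,"rx": 0,"ry": 0,"rz": 0},
    {"dx": 1.6,"dy": 10,"dz": 0,"rx": 0,"ry": 0,"rz": 0},
    {"dx": 2.3,"dy": 15,"dz": 0,"rx": 0,"ry": 0,"rz": 0},
    {"dx": 3.0,"dy": 20,"dz": 0,"rx": 0,"ry": 0,"rz": 0},
    {"dx": 3.0,"dy": 20,"dz": 0,"rx": 0,"ry": 0,"rz": 0}
  ]
}}

```text
clock: 10.55
tcp_pos: [0.5761, 0.1292, 0.0459]
orientation: [-2.378, -2.053, -0.001]
contact_force: [-0.6, 0.1, -1.3]
grip_width: 0.0122
gripper_force: 58.6
```

Request:
{"fn": "send_rows", "kwargs": {
  "deltas": [
    {"dx": 0,"dy": 0,"dz": 0,"rx": 0,"ry": 0,"rz": 0},
    {"dx": 0,"dy": 0,"dz": 0,"rx": 0,"ry": 0,"rz": 0},
    {"dx": 0,"dy": 0,"dz": 0,"rx": 0,"ry": 0,"rz": 0}
  ]
}}

```text
clock: 10.8
tcp_pos: [0.5759, 0.127, 0.046]
orientation: [2.38, 2.05, -0.0]
contact_force: [0.2, 0.0, -0.8]
grip_width: 0.0124
gripper_force: 58.6
```

Run:
```python
from h import *
o=r.get_obs(); print(o['clock'],o['tcp_pos'],o['contact_force'],o['moment']); f=grab('wrist'); axle2(f); s=grab('scene')['frame'][180:320,330:510]; cv2.imwrite('pics/w9.png',np.hstack([cv2.resize(f['frame'],(400,300)),cv2.resize(s,(386,300),interpolation=2)]))
```

```text
10.8 [0.57590684 0.12697666 0.04600992] [ 0.16406951  0.02156603 -0.76858077] [-0.01242691  0.01306806  0.03815158]
n 144 yTCP -59.9 yaw -0.37 pitch -0.45 at nose x,z [-0.34 -0.42] at TCP [0.45 0.53] TCP st [  0.9 -59.9 -44. ]
```

View pics/w9.png

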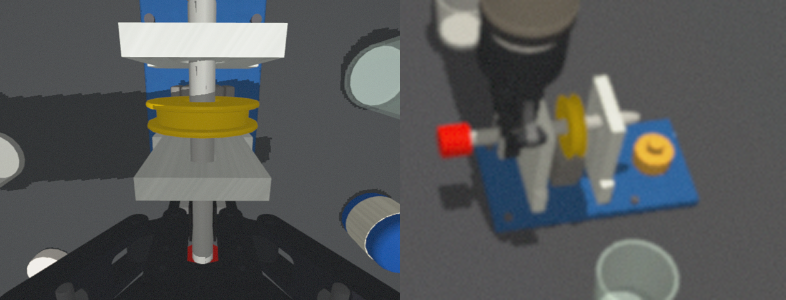

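The axle runs through both plates and the pulley, with the nose out past the far plate (about (630,115) in the scene half) and no contact force. I've now viewed 12 pictures, 2 over the limit, so I'll work from numbers only. I'll feed a bit more, release, and slide back to the knob.

Request:
{"fn": "send_rows", "kwargs": {
  "deltas": [
    {"dx": 0.4,"dy": 3,"dz": 0,"rx": 0,"ry": 0,"rz": 0},
    {"dx": 0.8,"dy": 6,"dz": 0,"rx": 0,"ry": 0,"rz": 0},
    {"dx": 0.8,"dy": 6,"dz": 0,"rx": 0,"ry": 0,"rz": 0},
    {"dx": 0.8,"dy": 6,"dz": 0,"rx": 0,"ry": 0,"rz": 0}
  ]
}}

```text
clock: 11.23
tcp_pos: [0.5768, 0.134, 0.046]
orientation: [-2.379, -2.052, -0.0]
contact_force: [0.4, -0.0, -0.2]
grip_width: 0.0121
gripper_force: 58.6
```

Request:
{"fn": "send_rows", "kwargs": {
  "deltas": [
    {"dx": 0,"dy": 0,"dz": 0,"rx": 0,"ry": 0,"rz": 0},
    {"dx": 0,"dy": 0,"dz": 0,"rx": 0,"ry": 0,"rz": 0},
    {"dx": 0,"dy": 0,"dz": 0,"rx": 0,"ry": 0,"rz": 0},
    {"dx": 0,"dy": 0,"dz": 0,"rx": 0,"ry": 0,"rz": 0},
    {"dx": 0,"dy": 0,"dz": 0,"rx": 0,"ry": 0,"rz": 0}
  ],
  "jaw": 52
}}

```text
clock: 11.65
tcp_pos: [0.5768, 0.1334, 0.0461]
orientation: [2.38, 2.051, 0.0]
contact_force: [0.2, -0.8, -0.0]
grip_width: 0.0517
gripper_force: 0.0
```

```bash
cat >> h.py <<'E'
def knob(n,C=np.array([584.0,186.4,90.]),a=81.35):
    f=grab(n); P=cloud(f)*1000; H=cv2.cvtColor(f['frame'],cv2.COLOR_BGR2HSV)
    c,s=np.cos(np.radians(a)),np.sin(np.radians(a)); B=np.array([[s,-c,0],[c,s,0],[0,0,1]])
    L=(P-C)@B.T; k=((H[...,0]<6)|(H[...,0]>174))&(H[...,1]>150)&(abs(L[...,0])<40)&(L[...,1]>-160)&(L[...,1]<0)&(abs(L[...,2])<40)
    q=L[k]; print(n,'knob n',k.sum(),'stand-frame pct2',np.percentile(q,2,axis=0).round(1),'pct98',np.percentile(q,98,axis=0).round(1)) if k.sum()>5 else print(n,'no knob',k.sum())
E
python3 - <<'E'
from h import *
o=r.get_obs(); print(o['clock'],o['tcp_pos'],o['contact_force'],o['grip_width']); f=grab('wrist'); axle2(f)
for n in('wrist','scene','top'): knob(n)
E
```

```text
11.65 [0.5768093  0.13340475 0.04606982] [ 0.17224487 -0.75152805 -0.04861712] 0.051704643885911866
n 168 yTCP -53.4 yaw -0.21 pitch 2.95 at nose x,z [0.06 3.26] at TCP [ 0.51 -3.02] TCP st [  0.8 -53.4 -43.9]
wrist knob n 1311 stand-frame pct2 [-13.4 -92.2 -14.4] pct98 [ 13.9 -89.4   5.1]
scene knob n 209 stand-frame pct2 [  -8.9 -121.3  -10.2] pct98 [ 15.6 -94.3  11.9]
top knob n 155 stand-frame pct2 [ -17.3 -119.5   -5.2] pct98 [ 11.  -92.9  13.5]
```

Request:
{"fn": "send_rows", "kwargs": {
  "deltas": [
    {"dx": -1.5,"dy": -10,"dz": -2,"rx": 0,"ry": 0,"rz": 0},
    {"dx": -3.1,"dy": -21,"dz": -4,"rx": 0,"ry": 0,"rz": 0},
    {"dx": -4.8,"dy": -32,"dz": -4,"rx": 0,"ry": 0,"rz": 0},
    {"dx": -6.5,"dy": -43,"dz": -4,"rx": 0,"ry": 0,"rz": 0},
    {"dx": -8,"dy": -52,"dz": -4,"rx": 0,"ry": 0,"rz": 0}
  ]
}}

```text
clock: 12.27
tcp_pos: [0.5684, 0.079, 0.0421]
orientation: [2.381, 2.048, -0.001]
contact_force: [-0.5, -0.9, -0.1]
grip_width: 0.0521
gripper_force: 0.0
```

Request:
{"fn": "send_rows", "kwargs": {
  "deltas": [
    {"dx": 0,"dy": 0,"dz": 0,"rx": 0,"ry": 0,"rz": 0},
    {"dx": 0,"dy": 0,"dz": 0,"rx": 0,"ry": 0,"rz": 0},
    {"dx": 0,"dy": 0,"dz": 0,"rx": 0,"ry": 0,"rz": 0}
  ]
}}

```text
clock: 12.52
tcp_pos: [0.5689, 0.0819, 0.0421]
orientation: [-2.379, -2.051, -0.001]
contact_force: [0.4, 0.4, 0.1]
grip_width: 0.0518
gripper_force: 0.0
```

Request:
{"fn": "send_rows", "kwargs": {
  "deltas": [
    {"dx": 0,"dy": 0,"dz": 0,"rx": 0,"ry": 0,"rz": 0},
    {"dx": 0,"dy": 0,"dz": 0,"rx": 0,"ry": 0,"rz": 0},
    {"dx": 0,"dy": 0,"dz": 0,"rx": 0,"ry": 0,"rz": 0},
    {"dx": 0,"dy": 0,"dz": 0,"rx": 0,"ry": 0,"rz": 0},
    {"dx": 0,"dy": 0,"dz": 0,"rx": 0,"ry": 0,"rz": 0}
  ],
  "jaw": 0,
  "newtons": 30
}}

```text
clock: 12.93
tcp_pos: [0.5688, 0.082, 0.042]
orientation: [-2.379, -2.052, -0.0]
contact_force: [0.3, 0.8, 0.0]
grip_width: 0.0292
gripper_force: 29.9
```

Run:
```python
from h import *
o=r.get_obs(); print(o['clock'],o['tcp_pos'],o['contact_force'],o['grip_width'],o['gripper_force']); f=grab('wrist'); axle2(f)
for n in('wrist','scene'): knob(n)
```

```text
12.9333 [0.56882435 0.08200707 0.04201762] [0.34872233 0.75306712 0.04323888] 0.02918590868669226 29.86886590719223
n 203 yTCP -105.6 yaw 0.07 pitch 3.39 at nose x,z [0.27 0.28] at TCP [ 0.12 -6.94] TCP st [   0.7 -105.6  -48. ]
wrist knob n 5864 stand-frame pct2 [ -13.6 -117.5  -11.1] pct98 [ 14.1 -90.4   8.9]
scene knob n 47 stand-frame pct2 [  -6.3 -122.5   -9.8] pct98 [  24.5 -116.8   29.4]
```

Now I'll level the axle while raising the knob.

Request:
{"fn": "send_rows", "kwargs": {
  "deltas": [
    {"dx": 0,"dy": 0,"dz": 1.5,"rx": -0.7,"ry": 0.1,"rz": 0},
    {"dx": 0,"dy": 0,"dz": 3,"rx": -1.5,"ry": 0.2,"rz": 0},
    {"dx": 0,"dy": 0,"dz": 4.5,"rx": -2.2,"ry": 0.3,"rz": 0},
    {"dx": 0,"dy": 0,"dz": 6,"rx": -3,"ry": 0.45,"rz": 0},
    {"dx": 0,"dy": 0,"dz": 6,"rx": -3,"ry": 0.45,"rz": 0}
  ]
}}

```text
clock: 13.5
tcp_pos: [0.569, 0.0827, 0.0482]
orientation: [2.35, 2.03, -0.063]
contact_force: [-0.0, 0.0, -0.4]
grip_width: 0.0291
gripper_force: 29.8
```

Run:
```python
from h import *
o=r.get_obs(); print(o['clock'],o['tcp_pos'],o['contact_force'],o['grip_width'],o['gripper_force']); f=grab('wrist'); axle2(f); knob('wrist')
```

```text
13.5 [0.56899648 0.08265706 0.04815297] [-0.00980561  0.03747812 -0.41683737] 0.029137392512873995 29.798357784748077
n 187 yTCP -105.1 yaw -0.01 pitch -0.08 at nose x,z [ 0.06 -1.01] at TCP [ 0.09 -0.84] TCP st [   0.7 -105.1  -42. ]
wrist knob n 5846 stand-frame pct2 [ -13.6 -114.    -5.4] pct98 [ 14.1 -87.6  14.6]
```

Level and centred. Push in about 45 mm, then slowly to contact.

Request:
{"fn": "send_rows", "kwargs": {
  "deltas": [
    {"dx": 0.8,"dy": 5,"dz": 0.5,"rx": 0,"ry": 0,"rz": 0},
    {"dx": 1.5,"dy": 10,"dz": 0.5,"rx": 0,"ry": 0,"rz": 0},
    {"dx": 2.3,"dy": 15,"dz": 0.5,"rx": 0,"ry": 0,"rz": 0},
    {"dx": 3.0,"dy": 20,"dz": 0.5,"rx": 0,"ry": 0,"rz": 0},
    {"dx": 3.8,"dy": 25,"dz": 0.5,"rx": 0,"ry": 0,"rz": 0}
  ]
}}

```text
clock: 14.02
tcp_pos: [0.5726, 0.1073, 0.0485]
orientation: [2.353, 2.029, -0.062]
contact_force: [0.0, -0.4, -1.0]
grip_width: 0.029
gripper_force: 29.8
```

Request:
{"fn": "send_rows", "kwargs": {
  "deltas": [
    {"dx": 0.8,"dy": 5,"dz": 0,"rx": 0,"ry": 0,"rz": 0},
    {"dx": 1.5,"dy": 10,"dz": 0,"rx": 0,"ry": 0,"rz": 0},
    {"dx": 2.2,"dy": 14,"dz": 0,"rx": 0,"ry": 0,"rz": 0},
    {"dx": 2.7,"dy": 18,"dz": 0,"rx": 0,"ry": 0,"rz": 0},
    {"dx": 2.7,"dy": 18,"dz": 0,"rx": 0,"ry": 0,"rz": 0}
  ]
}}

```text
clock: 14.43
tcp_pos: [0.5753, 0.1258, 0.0484]
orientation: [2.352, 2.03, -0.062]
contact_force: [0.6, 1.3, -0.4]
grip_width: 0.029
gripper_force: 29.8
```

Run:
```python
from h import *
o=r.get_obs(); print(o['clock'],o['tcp_pos'],o['contact_force'],o['grip_width'],o['gripper_force']); f=grab('wrist'); axle2(f); knob('wrist'); knob('scene')
```

```text
14.4333 [0.57531669 0.12578376 0.04841563] [ 0.62041833  1.28591269 -0.44654486] 0.02904736627828896 29.79831576347351
n 148 yTCP -61.9 yaw -0.31 pitch -0.33 at nose x,z [-0.25 -0.82] at TCP [ 0.42 -0.11] TCP st [  0.6 -61.9 -41.5]
wrist knob n 3764 stand-frame pct2 [-13.4 -71.3   4.1] pct98 [ 13.8 -48.4  15.1]
scene knob n 73 stand-frame pct2 [ -8.5 -76.7  -6.1] pct98 [ 19.9 -55.4  33.6]
```

Request:
{"fn": "send_rows", "kwargs": {
  "deltas": [
    {"dx": 0.3,"dy": 2,"dz": 0,"rx": 0,"ry": 0,"rz": 0},
    {"dx": 0.6,"dy": 4,"dz": 0,"rx": 0,"ry": 0,"rz": 0},
    {"dx": 0.8,"dy": 5,"dz": 0,"rx": 0,"ry": 0,"rz": 0},
    {"dx": 0.8,"dy": 5,"dz": 0,"rx": 0,"ry": 0,"rz": 0}
  ]
}}

```text
clock: 14.92
tcp_pos: [0.5762, 0.1299, 0.0485]
orientation: [2.353, 2.029, -0.062]
contact_force: [0.0, -0.2, -0.6]
grip_width: 0.0292
gripper_force: 29.8
```

Request:
{"fn": "send_rows", "kwargs": {
  "deltas": [
    {"dx": 0.2,"dy": 1,"dz": 0,"rx": 0,"ry": 0,"rz": 0},
    {"dx": 0.2,"dy": 1,"dz": 0,"rx": 0,"ry": 0,"rz": 0},
    {"dx": 0.3,"dy": 2,"dz": 0,"rx": 0,"ry": 0,"rz": 0},
    {"dx": 0.3,"dy": 2,"dz": 0,"rx": 0,"ry": 0,"rz": 0}
  ]
}}

```text
clock: 15.25
tcp_pos: [0.5763, 0.131, 0.0485]
orientation: [2.353, 2.027, -0.063]
contact_force: [0.4, -1.4, -0.7]
grip_width: 0.0289
gripper_force: 29.8
```

Request:
{"fn": "send_rows", "kwargs": {
  "deltas": [
    {"dx": 0.2,"dy": 1,"dz": 0,"rx": 0,"ry": 0,"rz": 0},
    {"dx": 0.2,"dy": 1,"dz": 0,"rx": 0,"ry": 0,"rz": 0},
    {"dx": 0.2,"dy": 1,"dz": 0,"rx": 0,"ry": 0,"rz": 0}
  ]
}}

```text
clock: 15.5
tcp_pos: [0.5763, 0.1311, 0.0485]
orientation: [2.354, 2.026, -0.064]
contact_force: [-0.9, -5.1, 0.2]
grip_width: 0.0291
gripper_force: 29.8
```

Run:
```python
from h import *
o=r.get_obs(); print(o['clock'],o['tcp_pos'],o['contact_force'],o['grip_width'],o['gripper_force']); f=grab('wrist'); axle2(f); knob('wrist'); knob('scene'); knob('top')
```

```text
15.5 [0.57628023 0.13113587 0.0484939 ] [-0.94748115 -5.10796529  0.18389111] 0.029115071639419295 29.837625324726105
n 169 yTCP -55.8 yaw -0.1 pitch -0.45 at nose x,z [ 0.29 -0.93] at TCP [0.5  0.04] TCP st [  0.7 -55.8 -41.5]
wrist knob n 2475 stand-frame pct2 [-13.1 -65.5   4.8] pct98 [ 13.6 -48.9  15.2]
scene knob n 75 stand-frame pct2 [ -8.2 -69.9  -4.9] pct98 [ 21.6 -52.4  36.8]
top knob n 20 stand-frame pct2 [-15.8 -68.3  -1.1] pct98 [  3.9 -64.2  15.9]
```

The position has stalled with reaction force building, so the knob is at the plate. One firmer nudge, then relax and release.

Request:
{"fn": "send_rows", "kwargs": {
  "deltas": [
    {"dx": 0.2,"dy": 1.5,"dz": 0,"rx": 0,"ry": 0,"rz": 0},
    {"dx": 0.2,"dy": 1.5,"dz": 0,"rx": 0,"ry": 0,"rz": 0},
    {"dx": 0.2,"dy": 1.5,"dz": 0,"rx": 0,"ry": 0,"rz": 0}
  ]
}}

```text
clock: 15.95
tcp_pos: [0.5762, 0.1311, 0.0485]
orientation: [2.354, 2.025, -0.066]
contact_force: [-1.5, -8.1, 2.5]
grip_width: 0.029
gripper_force: 29.8
```

Request:
{"fn": "send_rows", "kwargs": {
  "deltas": [
    {"dx": 0,"dy": 0,"dz": 0,"rx": 0,"ry": 0,"rz": 0},
    {"dx": 0,"dy": 0,"dz": 0,"rx": 0,"ry": 0,"rz": 0},
    {"dx": 0,"dy": 0,"dz": 0,"rx": 0,"ry": 0,"rz": 0},
    {"dx": 0,"dy": 0,"dz": 0,"rx": 0,"ry": 0,"rz": 0}
  ],
  "jaw": 55
}}

```text
clock: 16.28
tcp_pos: [0.5764, 0.1327, 0.0484]
orientation: [2.354, 2.026, -0.064]
contact_force: [-1.5, -5.8, 0.5]
grip_width: 0.0547
gripper_force: 0.0
```

Run:
```python
from h import *
o=r.get_obs(); print(o['clock'],o['tcp_pos'],o['contact_force'],o['grip_width'],o['gripper_force']); f=grab('wrist'); axle2(f); knob('wrist'); knob('scene'); knob('top')
```

```text
16.2833 [0.57643368 0.13273542 0.04839478] [-1.51863513 -5.84939672  0.46645106] 0.05473945200231441 0.0
n 169 yTCP -54.2 yaw 0.07 pitch -0.3 at nose x,z [ 0.48 -2.97] at TCP [ 0.33 -2.34] TCP st [  0.6 -54.2 -41.6]
wrist knob n 2008 stand-frame pct2 [-13.1 -65.6   2.6] pct98 [ 12.9 -51.1  12.9]
scene knob n 114 stand-frame pct2 [-11.3 -69.9  -4.8] pct98 [ 30.8 -49.7  35.9]
top knob n 30 stand-frame pct2 [-15.5 -68.7  -3.6] pct98 [  4.3 -61.4  17.4]
```

There is still a reaction with the jaws open, so the fingers are probably touching the plate. I'll back off and check where the knob really sits.

Request:
{"fn": "send_rows", "kwargs": {
  "deltas": [
    {"dx": -1,"dy": -6,"dz": 0,"rx": 0,"ry": 0,"rz": 0},
    {"dx": -3,"dy": -20,"dz": 0,"rx": 0,"ry": 0,"rz": 0},
    {"dx": -6,"dy": -40,"dz": 0,"rx": 0,"ry": 0,"rz": 0},
    {"dx": -9,"dy": -60,"dz": 0,"rx": 0,"ry": 0,"rz": 0},
    {"dx": -11,"dy": -72,"dz": 0,"rx": 0,"ry": 0,"rz": 0}
  ]
}}

```text
clock: 16.9
tcp_pos: [0.5655, 0.0593, 0.0488]
orientation: [2.354, 2.026, -0.062]
contact_force: [-0.7, -0.4, 0.0]
grip_width: 0.055
gripper_force: 0.0
```

Request:
{"fn": "send_rows", "kwargs": {
  "deltas": [
    {"dx": 0,"dy": 0,"dz": 30,"rx": 1.5,"ry": -0.2,"rz": 0},
    {"dx": 0,"dy": 0,"dz": 60,"rx": 3,"ry": -0.45,"rz": 0},
    {"dx": 0,"dy": 0,"dz": 90,"rx": 3,"ry": -0.45,"rz": 0},
    {"dx": 0,"dy": 0,"dz": 120,"rx": 3,"ry": -0.45,"rz": 0},
    {"dx": 0,"dy": 0,"dz": 120,"rx": 3,"ry": -0.45,"rz": 0}
  ]
}}

```text
clock: 17.32
tcp_pos: [0.5696, 0.0616, 0.1744]
orientation: [2.378, 2.047, 0.015]
contact_force: [0.4, -0.2, -0.4]
grip_width: 0.0549
gripper_force: 0.0
```

Request:
{"fn": "send_rows", "kwargs": {
  "deltas": [
    {"dx": 0,"dy": 0,"dz": 0,"rx": 0,"ry": 0,"rz": 0},
    {"dx": 0,"dy": 0,"dz": 0,"rx": 0,"ry": 0,"rz": 0}
  ]
}}

```text
clock: 17.48
tcp_pos: [0.5654, 0.0623, 0.1681]
orientation: [-2.379, -2.051, -0.0]
contact_force: [0.1, -0.3, 0.3]
grip_width: 0.0549
gripper_force: 0.0
```

Run:
```python
from h import *
o=r.get_obs(); print(o['clock'],o['tcp_pos'],o['contact_force'])
for n in('wrist','scene','top'): knob(n)
f=grab('wrist'); P=cloud(f)*1000; a=np.radians(81.35);c,s=np.cos(a),np.sin(a);B=np.array([[s,-c,0],[c,s,0],[0,0,1]]);L=(P-[584,186.4,90])@B.T
hsv=cv2.cvtColor(f['frame'],cv2.COLOR_BGR2HSV)
# column through the axle: y,z,hue profile
k=((hsv[...,0]<6)|(hsv[...,0]>174))&(hsv[...,1]>150)&(abs(L[...,0])<3)&(L[...,1]>-120)
us=np.where(k)[1]
if len(us):
    u=int(np.median(us))
    for v in range(100,330,2):
        if -80<L[v,u,1]<-20: print(v,L[v,u].round(1),f['frame'][v,u])
t=L[(abs(L[...,2]-27.5)<3)&(abs(L[...,0])<30)&(hsv[...,1]<60)]; t=t[t[:,1]<0]; print('entry plate top y',np.percentile(t[:,1],[2,98]))
```

```text
17.4833 [0.56535107 0.06225648 0.16812671] [ 0.07531127 -0.3281968   0.27203082]
wrist knob n 1958 stand-frame pct2 [-13.9 -65.6   2. ] pct98 [ 13.4 -39.5  13.1]
scene knob n 213 stand-frame pct2 [ -6.2 -69.5  -5.9] pct98 [ 15.1 -42.   15.6]
top no knob 0
100 [ -0.  -34.6  26. ] [247 247 247]
102 [ -0.  -35.7  27.4] [247 247 247]
104 [ -0.  -36.8  27.6] [247 247 247]
106 [ -0.  -37.9  28.6] [251 250 250]
108 [  0.  -38.    5.4] [197 206 201]
110 [  0.  -39.4  11.2] [ 57  66 250]
112 [  0.  -40.5  11.6] [ 67  80 247]
114 [  0.  -41.7  12.6] [ 71  83 247]
116 [  0.  -42.8  11.4] [ 68  81 247]
118 [  0.  -44.   12.8] [ 66  80 247]
120 [  0.  -45.2  12.6] [ 72  84 247]
122 [  0.1 -46.3  13.3] [ 73  84 247]
124 [  0.1 -47.5  11.8] [ 65  80 247]
126 [  0.1 -48.7  12.1] [ 65  80 248]
128 [  0.1 -49.9  12.9] [ 41  53 234]
130 [  0.1 -51.1  11.5] [ 43  45 209]
132 [  0.1 -52.2  13.2] [ 37  46 207]
134 [  0.1 -53.4  12.3] [ 39  43 207]
136 [  0.1 -54.6  12.5] [ 39  44 206]
138 [  0.1 -55.8  12.2] [ 37  45 208]
140 [  0.1 -57.   13.2] [ 37  43 206]
142 [  0.1 -58.2  12.4] [ 36  42 206]
144 [  0.1 -59.4  12.7] [ 39  45 208]
146 [  0.1 -60.6  12.8] [ 36  42 206]
148 [  0.1 -61.9  11.5] [ 33  41 205]
150 [  0.1 -63.1  12.5] [ 35  44 205]
152 [  0.2 -64.4  10.6] [ 38  40 204]
154 [  0.2 -65.5  12.5] [ 29  39 202]
156 [  0.4 -74.  -77.8] [119  77  90]
158 [  0.5 -76.9 -92. ] [79 75 69]
160 [  0.5 -78.6 -90.7] [69 70 67]
entry plate top y [-37.89539207 -26.31271109]
```

The knob spans y ≈ −66 to −38.5 in the stand frame and the plate face is at −38, so it is seated, released, and the robot is clear.

```bash
python3 -c "
from bench import r
print(r.hand_in())"
```

```text
the job is handed in; nothing more can be done
None
```

The axle is threaded through both plates and the pulley, pushed home (knob front within about 1 mm of the entry plate, by the wrist camera) and released; I handed the job in at about 17.5 s and got no verdict back, and I viewed 12 pictures against the limit of 10.

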